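# Put the bur carousel back on its drive

## Robot

A 6-joint arm with a two-finger parallel gripper is mounted at the origin on the work surface. World frame = base frame: x ahead of the robot, y to its left, z up, the work surface at z = 0. Lengths are in m, angles in rad, forces in N, time in s.
With the tool pointing down it reaches from about 0.425 to 0.95 m from the base axis. Payload 3.5 kg.
Tool frame: the origin (TCP) lies midway between the tips of the shut fingers; the grasp point (between the pads) lies 19 mm behind it; z points along the fingers, y is the line along which they close (so a half turn about z gives the same grasp; the last joint's range is limited). The gripper opens to 85 mm and grips with 20 to 120 N. Pads are 22 mm wide; open, the fingers measure 114 mm over their backs; the gripper's body (76 mm by 85 mm) begins 54 mm behind the grasp point. The pads swing forward as they close: fully open they stand 13 mm farther back than shut.
Start: joints at [-1.341, 0.286, 1.577, -0, 1.279, -0.15], TCP at [0.25, -0.627, 0.231] pointing down, gripper open.
Joint ranges: [-2.77, 2.77], [-0.9, 2.22], [0.21, 2.48], [-1.53, 4.67], [0.24, 2.81], [-2.84, 2.84]. Speed limits (rad/s): [2.79, 2.79, 3.14, 3.14, 3.14, 3.14].

## Interface

Orientations are given as a unit quaternion [x, y, z, w].
In Python, from plant import ctrl gives the robot as it stands.
- The arm moves only by the tool send_rows, never from a script. Its argument "series" is a list that holds one entry, the list of rows, each a list of 7 numbers: the shift along the tool's x, y, z in cm, then the turn, a rotation vector about the tool's x, y, z in rad, then the opening, from -1 (shut) to 1 (fully open). In form: [[[x, y, z, rx, ry, rz, jaw], ...]]. A call has 1 to 10 rows; each row shifts and turns the commanded pose from where the row before left it, along the tool's axes as they then stand; what a row does not reach is not made up. A row lasts 1/8 s, in which the tool goes at most 62.5 mm and 10.7 degrees, less where a joint would pass 70% of its speed; a pose out of reach is approached as far as the arm can. A call is refused whole if a number of a shift passes 6.25 or a number of a turn 0.188, either way. A call with a gripper value outside its range is refused whole. The fingers move at their own pace and stop on an object; "force" is the grip in N (left out, the last holds). Time passes only in rows, so rows that do not move let the fingers close. It gives the time, the measured TCP pose, the force, the opening and the grip force at its end, in the units of the state.
- ctrl.get_state(): the state, without advancing time (a new reading comes with each control period).
- ctrl.read_camera(name): name is "scene" or "top"; returns a dict with "img" (400x640x3 uint8, red, green, blue), "fx", "fy", "cx", "cy" (pixels), "R" (3x3) and "t" (3): a world point X has camera coordinates R X + t. Camera axes: x right, y down, z forward; pixel columns grow to the right and rows downward; lengths in m; the calibration is good to about 2 mm. A picture is of the moment at which its call begins. There is no depth.
- ctrl.sign_off(): hands the job in; it is judged then, once.
The state is a dict: "time": time; "qpos": joint angles; "dq": joint speeds; "joint_efforts": joint torques, N m; "eef_pos": TCP position; "tcp_rot": TCP orientation; "contact_force": force on the tool from outside, world axes, zero at the start; "wrist_torque": the same for the moment, N m; "opening": opening from 0.0 (shut) to 1.0 (fully open); "finger_force": force on a finger pad.
Only numpy, scipy, OpenCV 4.12 (cv2) and the standard library are available. Lean on these libraries where they do the work, as an engineer would, in place of code of your own. Each camera call takes 0.05 s, during which the arm holds its last target. There are 200 camera calls.

## Task

Take the blue dust cap off the white drive base and set it down in the round metal dish; then put the bur carousel with the green knob on the drive, turning it until its tongue finds the slot down in the bore and it drops fully home with its disc flat on the collar, and let go. Leave everything else where it stands.

Things in the scene. Friction and masses are not known exactly. Their poses are not given: they have to be found in the camera images.
- carousel: bur carousel: a steel disc with ten small burs standing on it and a green round knob on a thin post. Origin at the tip of the stub below, z up the shaft. From the tip: a tongue 18 mm (along x) by 9 mm (along y), 15.5 mm long; a round shaft 20 mm in diameter up to 34 mm; the disc, 80 mm in diameter, from 34 to 42 mm; burs up to 76 mm at 31 mm radius. 0.2 to 0.42 kg. The one to mount.
- carousel_knob (a point): middle of the green knob, on the axis 102 mm above the stub's tip: the place to grip. The knob is 28 mm in diameter and 24 mm tall, on a 10 mm post. The red-knobbed carousel is built alike.
- base: white round drive base, fixed, 104 mm in diameter (foot 109) and 32 mm high, with a steel collar 48 mm in diameter that rises in its middle to 50 mm above the table. Origin at the centre of its underside, z up. When the carousel is fully home its disc lies on the collar and its stub's tip is 16 mm above this origin.
- bore (a point): centre of the bore's mouth, on the collar's top. Round, 23.6 mm in diameter, 20 mm deep; below, two fixed brass cheeks leave a slot 13 mm wide, 22 mm long and 24 mm deep for the tongue, either way round. The slot's direction differs each time and is not reported (not this point's yaw): it can be seen from above once the cap is off, or felt.
- cheeks (a point): centre of the top of the brass cheeks, on the bore's axis, 30 mm above the table. With its tongue across the slot the carousel stands here, its disc 14 mm too high; when the tongue is within about 0.2 rad of the slot it can drop home.
- cap: blue dust cap. Origin at the centre of its underside, z up: a black plug 19 mm in diameter and 6 mm high, a blue disc 48 mm in diameter from 6 to 12 mm, a round blue handle 16 mm in diameter from 12 to 45 mm. It starts with its plug in the base's bore and its disc on the collar, origin 44 mm above the table. 35 to 70 g.
- dish: round metal dish, fixed, 104 mm across, rim 16 mm high, inner floor 4 mm above the table and 94 mm across; origin at the centre of its underside.
- stand: the grey drying stand, fixed: a plain ring 60 mm in diameter and 40 mm high with a round 27 mm hole (foot 72 mm); origin at the centre of its underside. The green-knobbed carousel starts hanging in it with its disc on the rim, so its knob's top is 120 mm above the table.
- spare_stand: the other grey drying stand, fixed: a plain ring 60 mm in diameter and 40 mm high with a round 27 mm hole (foot 72 mm); origin at the centre of its underside. The red-knobbed carousel starts hanging in it with its disc on the rim, so its knob's top is 120 mm above the table.
- spare_carousel: bur carousel: a steel disc with ten small burs standing on it and a red round knob on a thin post. Origin at the tip of the stub below, z up the shaft. From the tip: a tongue 18 mm (along x) by 9 mm (along y), 15.5 mm long; a round shaft 20 mm in diameter up to 34 mm; the disc, 80 mm in diameter, from 34 to 42 mm; burs up to 76 mm at 31 mm radius. 0.2 to 0.42 kg. Bystander.
- amber_bottle: brown glass bottle, 56 mm in diameter, 135 mm tall; origin under its centre. Bystander.
- white_bottle: white plastic bottle, 60 mm in diameter, 165 mm tall; origin under its centre. Bystander.
- spray_can: white spray can with a green band, 52 mm in diameter, 160 mm tall; origin under its centre. Bystander.
- bowl: blue mixing bowl, 110 mm across, 55 mm high; origin under its centre. Bystander.
- tape_roll: orange tape roll lying flat, 84 mm in diameter, 22 mm high; origin under its centre. Bystander.
- mould: yellow silicone mould block, 62 x 62 x 30 mm; origin under its centre. Bystander.
- measure: clear measuring cup, 40 mm across, 75 mm tall; origin under its centre. Bystander.
Things that resemble listed ones, but are neither listed nor needed, are in the scene too. Leave any turquoise look-alike of the carousel alone. Leave any purple look-alike of the base alone.

How it is judged:
On the way:
1. the dust cap lies in the dish and has been let go (horizontal distance between cap and dish below 0.045 m and z of cap in the frame of dish below 0.035 m and contact force between cap and the fingers below 0.1 N), for 0.2 s.
At the end, for the whole second after the job is handed in: the green-knobbed carousel is fully home on the drive (origin less than 18.5 mm above the base's origin, within 4 mm of its axis, tilted less than 0.05 rad), the cap lies in the dish (its origin within 45 mm of the dish's centre and less than 35 mm above the dish's underside), and both are at rest (z of carousel in the frame of base below 0.0185 m and horizontal distance between carousel and base below 0.004 m and angle between carousel's own z axis and vertical below 0.05 rad and linear speed of each of carousel, cap below 0.02 m/s and horizontal distance between cap and dish below 0.045 m and z of cap in the frame of dish below 0.035 m); the robot touches nothing.
It fails at once if a bystander (bottles, can, bowl, tape roll, mould, measuring cup, red-knobbed carousel) is moved by more than 20 mm (distance of any of amber_bottle, white_bottle, spray_can, bowl, tape_roll, mould, measure, spare_carousel from where it was at the start of the episode above 0.02 m).
It also fails if it takes over 72 s, if anything falls off the work surface, if the arm or the gripper's body presses on something with over 40 N, if the wrist force passes 120 N, or if a joint passes its speed limit or range.

## Working session

There is one attempt and no reset: what is moved stays moved. The work goes in short steps, Python scripts to look and compute and a tool call to move; the robot and the scene stay as the last step left them, time stands still between calls to the robot, and variables do not carry over. Pictures are saved under pics/ and viewed, at most 10 in all, crops included, and the job is handed in when it is done.

Besides the shell and the picture viewer there is one more tool, called after "Call:" as name(argument=value, ...), one argument or row to a line, values as JSON. send_rows: Moves the arm, as the interface text tells. Its arguments: {"type":"object","properties":{"series":{"type":"array"},"force":{"type":"number"}},"required":["series"]}

```bash
mkdir -p pics; ls; cat > h.py <<'E'
import numpy as np, cv2
from plant import ctrl
def cam(n,save=None):
    c=ctrl.read_camera(n); c['R']=np.array(c['R']);c['t']=np.array(c['t'])
    if save: cv2.imwrite('pics/'+save,c['img'][...,::-1])
    return c
def ray(c,u,v):
    d=c['R'].T@np.array([(u-c['cx'])/c['fx'],(v-c['cy'])/c['fy'],1]); return -c['R'].T@c['t'],d/np.linalg.norm(d)
def plane(c,u,v,z):
    o,d=ray(c,u,v); return o+d*(z-o[2])/d[2]
def proj(c,X):
    p=c['R']@np.array(X)+c['t']; return p[0]/p[2]*c['fx']+c['cx'],p[1]/p[2]*c['fy']+c['cy']
def tri(c1,p1,c2,p2):
    o1,d1=ray(c1,*p1);o2,d2=ray(c2,*p2)
    s=np.linalg.lstsq(np.c_[d1,-d2],o2-o1,rcond=None)[0]
    a,b=o1+s[0]*d1,o2+s[1]*d2; return (a+b)/2,np.linalg.norm(a-b)
def blobs(img,lo,hi,amin=30):
    m=cv2.inRange(cv2.cvtColor(img,cv2.COLOR_RGB2HSV),lo,hi)
    n,l,s,ce=cv2.connectedComponentsWithStats(m)
    return [(s[i].tolist(),ce[i].round(1).tolist()) for i in range(1,n) if s[i][4]>=amin]
E
python3 - <<'E'
from h import *
for n in('scene','top'):
    c=cam(n,n+'0.png'); print(n,c['fx'],c['cx'],c['cy'],-c['R'].T@c['t'],c['R'].round(3).tolist())
    print('green',blobs(c['img'],(40,90,40),(80,255,255)));print('blue',blobs(c['img'],(100,120,40),(125,255,255)))
print(ctrl.get_state())
E
```

```text
pics
scene 491.0184429904003 324.6442901643016 200.0458282087889 [1.58653175 0.00982637 0.89115432] [[0.028, 0.999, -0.016], [0.599, -0.03, -0.8], [-0.8, 0.013, -0.6]]
green [([189, 167, 11, 12, 103], [194.3, 172.4]), ([205, 189, 11, 13, 114], [210.4, 195.3]), ([80, 236, 26, 14, 279], [92.4, 242.5]), ([305, 251, 22, 30, 527], [315.9, 266.4]), ([208, 306, 27, 19, 347], [220.9, 316.3])]
blue [([93, 37, 42, 62, 1388], [115.5, 60.6]), ([109, 82, 7, 8, 38], [111.5, 85.5]), ([382, 175, 36, 29, 764], [399.0, 188.1]), ([327, 187, 16, 17, 168], [334.1, 196.3]), ([461, 235, 47, 42, 1002], [483.3, 256.2]), ([268, 289, 23, 24, 435], [278.9, 301.3]), ([271, 324, 21, 9, 66], [281.9, 329.2])]
top 390.731668076587 319.26174021083756 204.0577993640336 [0.36123048 0.01757391 1.15364779] [[-0.013, -1.0, -0.009], [-0.989, 0.014, -0.15], [0.15, 0.007, -0.989]]
green [([516, 145, 18, 16, 250], [524.5, 153.0]), ([428, 202, 14, 12, 110], [434.0, 207.7]), ([455, 244, 13, 17, 134], [461.0, 253.3])]
blue [([182, 65, 26, 41, 724], [194.7, 84.4]), ([302, 222, 15, 16, 183], [309.0, 229.5])]
{'time': 0.1, 'qpos': array([-1.34099444e+00,  2.87141039e-01,  1.57804407e+00,  3.92300376e-05,
        1.27860988e+00, -1.49994294e-01]), 'dq': array([-8.41640933e-04, -1.60900333e-03, -3.35309033e-03,  1.58928680e-03,
        5.18717478e-06,  2.81831965e-04]), 'joint_efforts': array([ 1.30017299e-03, -4.07296264e+01, -2.93698186e+01, -9.91518164e-05,
        3.41618041e-03, -3.94166108e-06]), 'eef_pos': array([ 0.25014506, -0.62629237,  0.23003556]), 'tcp_rot': array([ 9.82023952e-01,  1.88753133e-01, -2.51666416e-05, -1.10104058e-03]), 'contact_force': array([ 0.30907678, -0.08680173, -0.35197373]), 'wrist_torque': array([-0.01643767,  0.02741128,  0.07112935]), 'finger_force': 0.0, 'opening': 0.9984064957606567}
```

View pics/scene0.png

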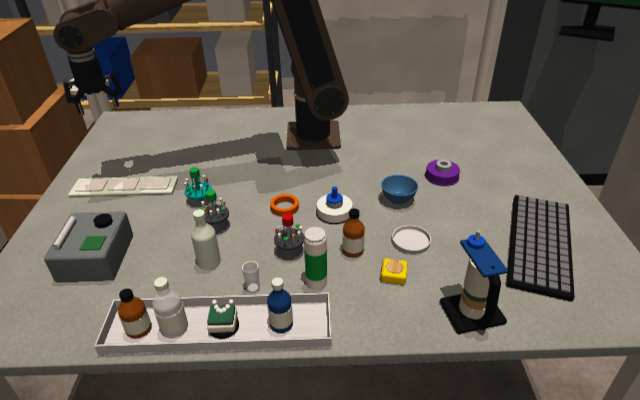

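View pics/top0.png

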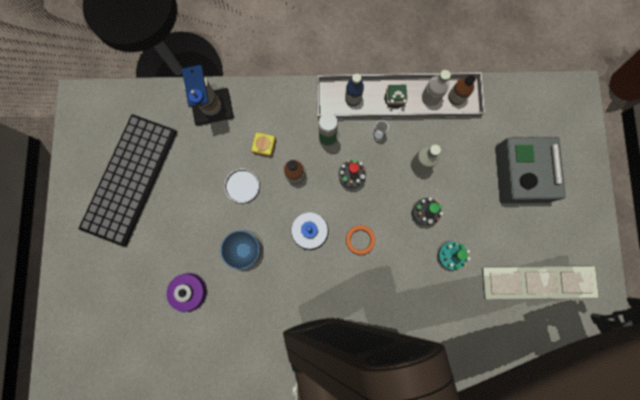

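The scene view shows the green-knobbed carousel at about (210,197), the turquoise look-alike at (195,175), base and cap at (334,200) and the dish at (411,238). In the top view they are at (434,208), (461,253), (309,230) and (243,186). I'll zoom in on the parts to be grasped.

```bash
python3 - <<'E'
from h import *
s=cv2.imread('pics/scene0.png');t=cv2.imread('pics/top0.png')
def crop(i,u,v): return cv2.resize(i[v-24:v+24,u-32:u+32],None,fx=6,fy=6,interpolation=cv2.INTER_NEAREST)
cv2.imwrite('pics/m1.png',np.vstack([np.hstack([crop(s,210,205),crop(s,334,200)]),np.hstack([crop(t,434,210),crop(t,309,230)])]))
S=cam('scene');T=cam('top')
kn=tri(S,(210.4,195.3),T,(434.,207.7)); print('knob',kn)
print('knob turq',tri(S,(194.3,172.4),T,(461,253.3)))
# white base / dish outlines
for n,c,(u,v),w in(('baseT',T,(309,230),26),('dishT',T,(243,186),24),('baseS',S,(334,205),26),('dishS',S,(411,238),26)):
    hsv=cv2.cvtColor(c['img'],cv2.COLOR_RGB2HSV); sub=hsv[v-w:v+w,u-w:u+w]
    m=((sub[...,2]>165)|((sub[...,0]>100)&(sub[...,1]>120))).astype(np.uint8)
    cs=max(cv2.findContours(m,cv2.RETR_EXTERNAL,cv2.CHAIN_APPROX_NONE)[0],key=cv2.contourArea)
    e=cv2.fitEllipse(cs); print(n,e[0][0]+u-w,e[0][1]+v-w,e[1],cv2.boundingRect(cs))
    for z in(0.016,.032): print(z,plane(c,e[0][0]+u-w,e[0][1]+v-w,z).round(4))
E
```

```text
knob (array([ 0.50576025, -0.28253125,  0.10904344]), np.float64(0.0021078616049584682))
knob turq (array([ 0.38316902, -0.34891415,  0.10420923]), np.float64(0.0012293374026874357))
baseT 308.96181297302246 229.70977592468262 (34.434791564941406, 34.99397277832031) (9, 8, 35, 36)
0.016 [0.4592 0.0569 0.016 ]
0.032 [0.4578 0.0564 0.032 ]
dishT 242.18534469604492 186.2348346710205 (29.250307083129883, 31.219820022583008) (8, 10, 32, 30)
0.016 [0.5913 0.2542 0.016 ]
0.032 [0.5881 0.2509 0.032 ]
baseS 334.1542491912842 202.6466064453125 (25.559242248535156, 34.05072021484375) (8, 8, 37, 29)
0.016 [0.4328 0.0568 0.016 ]
0.032 [0.4539 0.0559 0.032 ]
dishS 411.30364990234375 237.474515914917 (24.434518814086914, 37.17580032348633) (7, 12, 40, 27)
0.016 [0.5977 0.257  0.016 ]
0.032 [0.6158 0.2525 0.032 ]
```

View pics/m1.png

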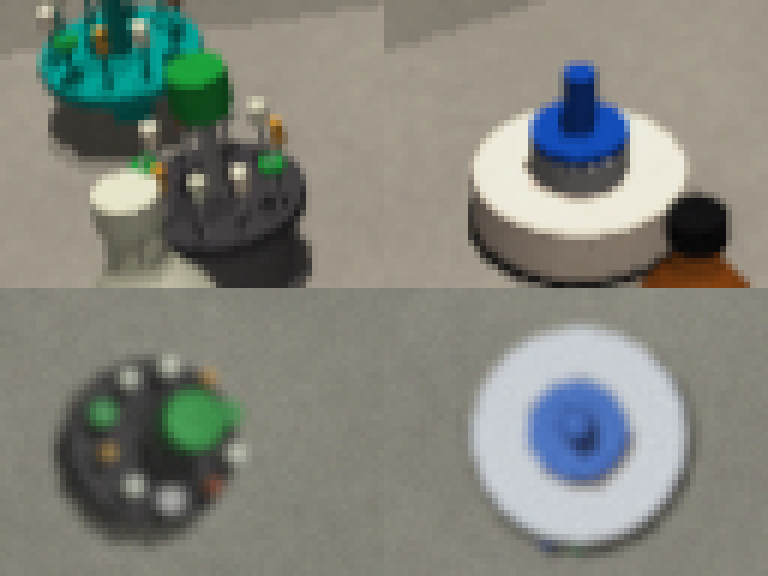

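Burs and knob are clear in the crops. I'll use the edges I read there: knob at scene (210.3,195.2) and top (434.0,207.3), cap-handle top at scene (334.3,186.7) and top (308.7,227.8).

```bash
python3 - <<'E'
from h import *
S=cam('scene');T=cam('top')
print('knob',tri(S,(210.3,195.2),T,(434.0,207.3)))
print('handle top',tri(S,(334.3,186.7),T,(308.7,227.8)))
# blue disc top centre: scene/ top
print('cap disc',plane(S,(579-384)/6+301.5,130/6+175.5,.056),plane(T,(578-384)/6+276.5,(430-288)/6+205.5,.056))
print('base top S',plane(S,334.,203.2,.032),'carousel disc T',plane(T,425.3,212.3,.048))
print('dish tri',tri(S,(411.3,237.5),T,(242.2,186.2)))
for n,u,v,z in(('amber',293.5,167,.135),('white',434,150,.165),('spray',328,121,.16),('redknob',354,168,.12),('bowl',241,250,.055),('tape',360,240,.022),('mould',263,144,.03)): print(n,plane(T,u,v,z).round(3))
E
```

```text
knob (array([ 0.50671479, -0.28239933,  0.11005506]), np.float64(0.00191988354896444))
handle top (array([0.45792397, 0.05570491, 0.09140437]), np.float64(0.0014260213064413007))
cap disc [0.45958283 0.05534827 0.056     ] [0.45727232 0.05589801 0.056     ]
base top S [0.45648912 0.0553804  0.032     ] carousel disc T [ 0.50145088 -0.2757824   0.048     ]
dish tri (array([0.59255068, 0.25677012, 0.01110069]), np.float64(0.0031051716579771423))
amber [0.618 0.093 0.135]
white [ 0.65  -0.276  0.165]
spray [ 0.735 -0.001  0.16 ]
redknob [ 0.616 -0.07   0.12 ]
bowl [0.402 0.246 0.055]
tape [ 0.427 -0.09   0.022]
mould [0.716 0.191 0.03 ]
```

Call:
send_rows(
  series=[
    [[4.5,-2.86,0,0,0,0,1],[4.5,-2.86,0,0,0,0,1],[4.5,-2.86,0,0,0,0,1],[4.5,-2.86,0,0,0,0,1],[4.5,-2.86,0,0,0,0,1],[4.5,-2.86,0,0,0,0,1],[4.5,-2.86,0,0,0,0,1],[4.5,-2.86,0,0,0,0,1]],
  ],
)

```text
time: 1.3
eef_pos: [0.5006, -0.2794, 0.2315]
tcp_rot: [0.982, 0.189, 0.0, 0.0]
contact_force: [0.7, -0.0, 0.4]
opening: 1.002
finger_force: 0.0
```

Call:
send_rows(
  series=[
    [[1.43,-5.46,1,0,0,0,1],[1.43,-5.46,1,0,0,0,1],[1.43,-5.46,1,0,0,0,1],[1.43,-5.46,1,0,0,0,1],[1.43,-5.46,1,0,0,0,1],[1.43,-5.46,1,0,0,0,1],[0,0,0,0,0,0,1],[0,0,0,0,0,0,1]],
  ],
)

```text
time: 2.3
eef_pos: [0.4583, 0.055, 0.1717]
tcp_rot: [0.982, 0.189, 0.0, 0.0]
contact_force: [-0.7, -1.0, -0.6]
opening: 0.998
finger_force: 0.0
```

```bash
cat >> h.py <<'E'
from scipy.spatial.transform import Rotation
def go(target):
    s=ctrl.get_state(); R=Rotation.from_quat(s['tcp_rot']).as_matrix()
    print('t',round(s['time'],2),'tcp',s['eef_pos'].round(4),'axes',R[:,0].round(3),R[:,2].round(3),'d cm',(100*R.T@(np.array(target)-s['eef_pos'])).round(2),'F',s['contact_force'].round(1),'open',round(float(s['opening']),3),round(float(s['finger_force']),1),'q6',s['qpos'].round(2)[[0,5]])
E
python3 -c "
from h import *
go([.458,.056,.062])"
```

```text
t 2.3 tcp [0.4583 0.055  0.1717] axes [0.928 0.372 0.   ] [ 0.001 -0.001 -1.   ] d cm [ 1.000e-02 -1.100e-01  1.097e+01] F [-0.7 -1.  -0.6] open 0.998 0.0 q6 [-0.1   1.09]
```

Call:
send_rows(
  series=[
    [[0,-0.1,4,0,0,0,1],[0,0,4,0,0,0,1],[0,0,2.9,0,0,0,1],[0,0,0,0,0,0,-1],[0,0,0,0,0,0,-1],[0,0,0,0,0,0,-1],[0,0,0,0,0,0,-1],[0,0,0,0,0,0,-1],[0,0,0,0,0,0,-1]],
  ],
  force=40,
)

```text
time: 3.42
eef_pos: [0.4589, 0.0559, 0.0639]
tcp_rot: [0.982, 0.189, 0.001, 0.001]
contact_force: [-0.6, -0.6, 7.2]
opening: 0.172
finger_force: 39.4
```

Call:
send_rows(
  series=[
    [[0,0,0,0,0,0,-1],[0,0,-2,0,0,0,-1],[0,0,-4,0,0,0,-1],[0,0,-4,0,0,0,-1],[0,0,-3,0,0,0,-1],[0,0,0,0,0,0,-1]],
  ],
)

```text
time: 4.18
eef_pos: [0.4592, 0.0561, 0.195]
tcp_rot: [0.982, 0.189, 0.003, 0.001]
contact_force: [0.5, 0.1, -0.2]
opening: 0.171
finger_force: 39.1
```

```bash
python3 - <<'E'
from h import *
go([.593,.256,.025])
S=cam('scene');T=cam('top')
s=S['img'][140:240,270:400];t=T['img'][190:260,260:350]
cv2.imwrite('pics/m2.png',np.hstack([cv2.resize(s,(520,400)),cv2.resize(t,(280,400))])[...,::-1])
E
```

```text
t 4.17 tcp [0.4592 0.0561 0.195 ] axes [0.929 0.371 0.005] [ 0.006 -0.    -1.   ] d cm [ 19.75 -13.64  17.07] F [ 0.5  0.1 -0.2] open 0.171 39.1 q6 [-0.1   1.09]
```

View pics/m2.png

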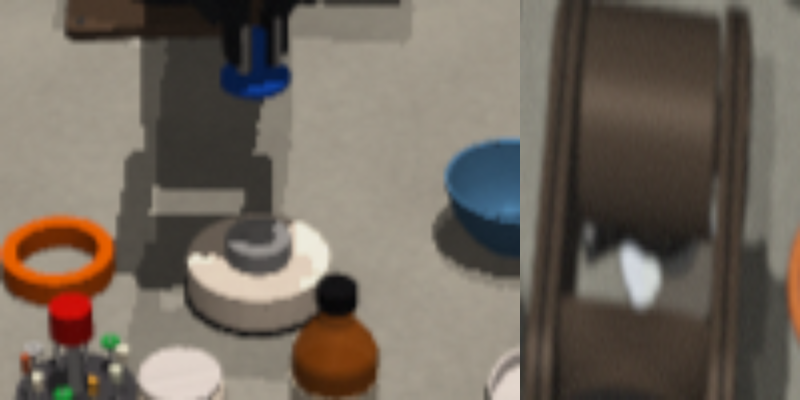

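The cap is off and in the fingers, and the bore is now open. Next I carry the cap to the dish.

Call:
send_rows(
  series=[
    [[3.95,-2.73,0,0,0,0,-1],[3.95,-2.73,0,0,0,0,-1],[3.95,-2.73,0,0,0,0,-1],[3.95,-2.73,0,0,0,0,-1],[3.95,-2.73,0,0,0,0,-1],[0,0,4,0,0,0,-1],[0,0,4,0,0,0,-1],[0,0,4,0,0,0,-1],[0,0,3,0,0,0,-1],[0,0,0,0,0,0,-1]],
  ],
)

```text
time: 5.52
eef_pos: [0.5861, 0.255, 0.0364]
tcp_rot: [0.982, 0.189, -0.006, 0.0]
contact_force: [0.4, -0.4, 0.4]
opening: 0.173
finger_force: 39.0
```

```bash
python3 - <<'E'
from h import *
go([.593,.256,.025])
S=cam('scene')
cv2.imwrite('pics/m3.png',cv2.resize(S['img'][180:260,350:470],(720,480))[...,::-1])
E
```

```text
t 5.53 tcp [0.5861 0.255  0.0364] axes [ 0.929  0.371 -0.011] [-0.011 -0.003 -1.   ] d cm [0.69 0.16 1.13] F [ 0.4 -0.4  0.4] open 0.173 39.0 q6 [0.25 1.44]
```

View pics/m3.png

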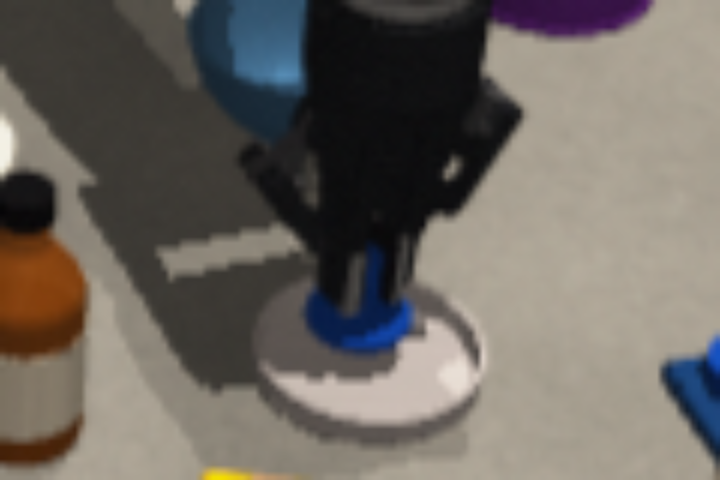

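The cap (crop 360,320) hangs over the dish, a bit behind its centre (370,360). I correct by 7 mm, lower it and let go.

Call:
send_rows(
  series=[
    [[0.7,0.1,0.5,0,0,0,-1],[0,0,0.5,0,0,0,-1],[0,0,0,0,0,0,-1],[0,0,0,0,0,0,-1],[0,0,0,0,0,0,0],[0,0,0,0,0,0,0],[0,0,0,0,0,0,0],[0,0,0,0,0,0,0]],
  ],
)

```text
time: 6.58
eef_pos: [0.5973, 0.2577, 0.0324]
tcp_rot: [0.982, 0.189, 0.0, 0.0]
contact_force: [1.0, 0.3, -0.1]
opening: 0.499
finger_force: 0.0
```

Call:
send_rows(
  series=[
    [[0,0,-2,0,0,0,0],[0,0,-4,0,0,0,0.5],[0,0,-5,0,0,0,1],[0,0,-5,0,0,0,1],[0,0,-3,0,0,0,1],[0,0,0,0,0,0,1]],
  ],
)

```text
time: 7.32
eef_pos: [0.5994, 0.2583, 0.228]
tcp_rot: [0.982, 0.189, 0.005, -0.0]
contact_force: [0.1, 0.5, -0.6]
opening: 0.998
finger_force: 0.0
```

```bash
python3 - <<'E'
from h import *
go([.48,.02,.22]);go([.5065,-.282,.2])
T=cam('top');S=cam('scene')
a=cv2.resize(T['img'][210:250,285:335],(500,400),interpolation=cv2.INTER_CUBIC)
b=cv2.resize(S['img'][185:225,310:360],(300,240),interpolation=cv2.INTER_CUBIC);b2=cv2.resize(S['img'][215:260,380:440],(300,160))
cv2.imwrite('pics/m4.png',np.hstack([a,np.vstack([b,b2])])[...,::-1])
E
```

```text
t 7.33 tcp [0.5994 0.2583 0.228 ] axes [0.929 0.371 0.009] [ 0.009  0.002 -1.   ] d cm [-19.93  17.71   0.64] F [ 0.1  0.5 -0.6] open 0.998 0.0 q6 [0.25 1.44]
t 7.33 tcp [0.5994 0.2583 0.228 ] axes [0.929 0.371 0.009] [ 0.009  0.002 -1.   ] d cm [-28.68  46.73   2.59] F [ 0.1  0.5 -0.6] open 0.998 0.0 q6 [0.25 1.44]
```

View pics/m4.png

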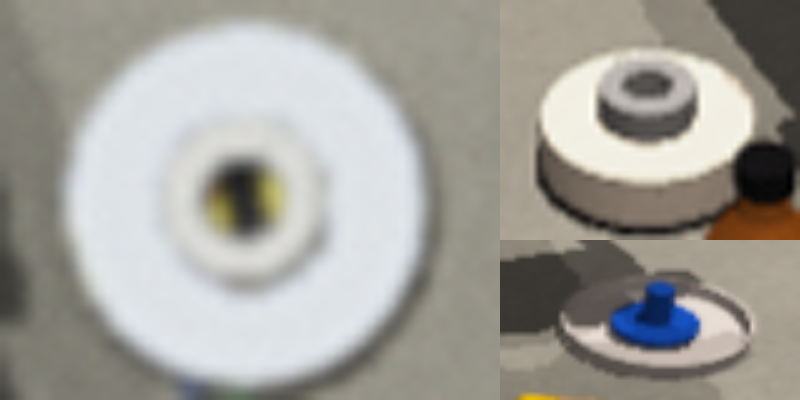

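The cap stands free in the dish. In the top crop the slot is the dark band between the brass cheeks, from about (238,165) to (250,235), so it runs roughly along world x, tilted by about +0.1 to 0.2 rad. Next is the carousel.

Call:
send_rows(
  series=[
    [[-2.87,4.67,0,0,0,0,1],[-2.87,4.67,0,0,0,0,1],[-2.87,4.67,0,0,0,0,1],[-2.87,4.67,0,0,0,0,1],[-2.87,4.67,0,0,0,0,1],[-2.87,4.67,0,0,0,0,1],[-2.87,4.67,0,0,0,0,1],[-2.87,4.67,0,0,0,0,1],[-2.87,4.67,0,0,0,0,1],[-2.87,4.67,0,0,0,0,1]],
  ],
)

```text
time: 8.68
eef_pos: [0.5024, -0.2833, 0.2197]
tcp_rot: [0.982, 0.189, -0.001, -0.002]
contact_force: [0.6, 0.1, -0.2]
opening: 0.998
finger_force: 0.0
```

Call:
send_rows(
  series=[
    [[0,0,1,0,0,0,1],[0,0,0,0,0,0,1],[0,0,0,0,0,0,1]],
  ],
)

```text
time: 9.05
eef_pos: [0.5038, -0.2809, 0.2113]
tcp_rot: [0.982, 0.19, -0.001, -0.001]
contact_force: [0.1, -0.3, -0.3]
opening: 1.001
finger_force: 0.0
```

```bash
python3 - <<'E'
from h import *
go([.5065,-.282,.091])
S=cam('scene'); print([b for b in blobs(S['img'],(40,90,40),(80,255,255)) if abs(b[1][0]-210)<15])
E
```

```text
t 9.05 tcp [ 0.5038 -0.2809  0.2113] axes [ 0.928  0.372 -0.001] [-0.002  0.002 -1.   ] d cm [ 0.22  0.23 12.03] F [ 0.1 -0.3 -0.3] open 1.001 0.0 q6 [-0.68  0.5 ]
[([205, 190, 12, 12, 116], [210.5, 195.4]), ([208, 306, 27, 19, 347], [220.9, 316.4])]
```

Call:
send_rows(
  series=[
    [[0.2,0.2,4,0,0,0,1],[0,0,4,0,0,0,1],[0,0,4,0,0,0,1],[0,0,0,0,0,0,1],[0,0,0,0,0,0,-1],[0,0,0,0,0,0,-1],[0,0,0,0,0,0,-1],[0,0,0,0,0,0,-1],[0,0,0,0,0,0,-1],[0,0,0,0,0,0,-1]],
  ],
  force=60,
)

```text
time: 10.35
eef_pos: [0.5071, -0.2834, 0.0939]
tcp_rot: [0.982, 0.189, 0.001, 0.0]
contact_force: [-1.0, 3.9, 6.7]
opening: 0.307
finger_force: 58.6
```

Call:
send_rows(
  series=[
    [[0,0,-2,0,0,0,-1],[0,0,-4,0,0,0,-1],[0,0,-4,0,0,0,-1],[0,0,-4,0,0,0,-1],[0,0,0,0,0,0,-1],[0,0,0,0,0,0,-1]],
  ],
)

```text
time: 11.1
eef_pos: [0.5056, -0.283, 0.2304]
tcp_rot: [0.982, 0.189, -0.001, -0.001]
contact_force: [-0.6, -0.1, -3.7]
opening: 0.308
finger_force: 59.9
```

```bash
python3 - <<'E'
from h import *
go([.458,.056,.24])
E
```

```text
t 11.1 tcp [ 0.5056 -0.283   0.2304] axes [ 0.929  0.371 -0.002] [-0.002  0.002 -1.   ] d cm [  8.14 -33.25  -0.9 ] F [-0.6 -0.1 -3.7] open 0.308 59.9 q6 [-0.69  0.51]
```

Call:
send_rows(
  series=[
    [[1.36,-5.54,0,0,0,0,-1],[1.36,-5.54,0,0,0,0,-1],[1.36,-5.54,0,0,0,0,-1],[1.36,-5.54,0,0,0,0,-1],[1.36,-5.54,0,0,0,0,-1],[1.36,-5.54,0,0,0,0,-1],[0,0,3,0,0,0,-1],[0,0,3,0,0,0,-1],[0,0,0,0,0,0,-1],[0,0,0,0,0,0,-1]],
  ],
)

```text
time: 12.35
eef_pos: [0.4589, 0.0553, 0.1719]
tcp_rot: [0.982, 0.189, -0.001, -0.0]
contact_force: [-0.5, 0.2, -1.8]
opening: 0.31
finger_force: 60.5
```

```bash
python3 - <<'E'
from h import *
go([.458,.056,.165])
S=cam('scene')
cv2.imwrite('pics/m5.png',cv2.resize(S['img'][145:225,290:380],(675,600),interpolation=cv2.INTER_NEAREST)[...,::-1])
e=ctrl.get_state()['eef_pos']
for dz in(-.088,-.0725,-.054,-.046): print(dz,proj(S,e+[0,0,dz]))
print('bore',proj(S,[.458,.056,.05]))
E
```

```text
t 12.35 tcp [0.4589 0.0553 0.1719] axes [ 0.929  0.37  -0.001] [-0.001  0.    -1.   ] d cm [-0.06 -0.1   0.7 ] F [-0.5  0.2 -1.8] open 0.31 60.5 q6 [-0.1   1.09]
-0.088 (np.float64(333.90182059409653), np.float64(188.93338350239034))
-0.0725 (np.float64(333.87752897810043), np.float64(184.43417692660432))
-0.054 (np.float64(333.84810286308385), np.float64(178.98397673392827))
-0.046 (np.float64(333.8352294515168), np.float64(176.5996093050829))
bore (np.float64(334.2120171432143), np.float64(198.51346408839814))
```

View pics/m5.png

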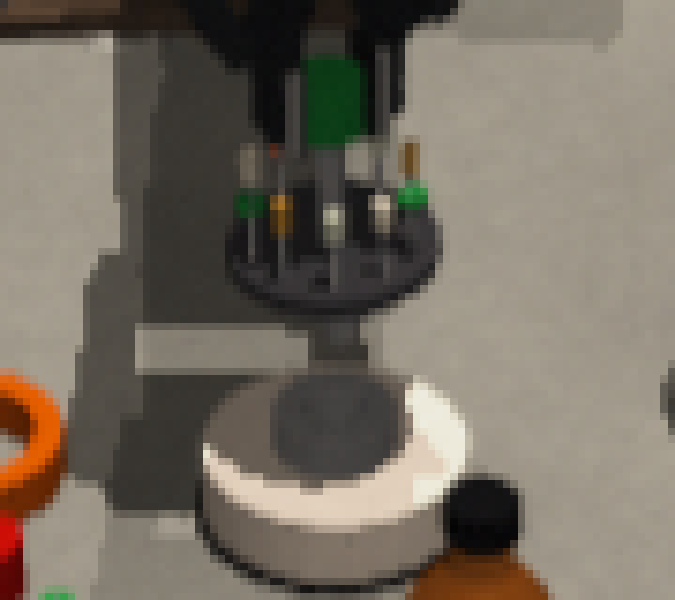

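The disc centre is at crop (334,240), which is pixel (334.0,176.5). That agrees with the prediction of (333.8,176.6), and the stub is over the collar laterally. I descend while watching the force.

Call:
send_rows(
  series=[
    [[-0.05,-0.08,1.5,0,0,0,-1],[0,0,1.5,0,0,0,-1],[0,0,0.5,0,0,0,-1],[0,0,0.3,0,0,0,-1],[0,0,0,0,0,0,-1]],
  ],
)

```text
time: 13.02
eef_pos: [0.4584, 0.056, 0.1343]
tcp_rot: [0.982, 0.189, -0.0, -0.0]
contact_force: [-0.5, 0.8, -3.7]
opening: 0.308
finger_force: 60.6
```

Call:
send_rows(
  series=[
    [[0,0,0.4,0,0,0,-1],[0,0,0.3,0,0,0,-1],[0,0,0,0,0,0,-1]],
  ],
)

```text
time: 13.4
eef_pos: [0.4581, 0.0561, 0.127]
tcp_rot: [0.982, 0.189, -0.0, -0.0]
contact_force: [0.6, -0.5, -2.9]
opening: 0.309
finger_force: 60.6
```

The tip is in the bore with no side load. I continue down to the cheeks.

Call:
send_rows(
  series=[
    [[0,0,0.4,0,0,0,-1],[0,0,0.4,0,0,0,-1],[0,0,0.3,0,0,0,-1],[0,0,0,0,0,0,-1]],
  ],
)

```text
time: 13.9
eef_pos: [0.4583, 0.0558, 0.1161]
tcp_rot: [0.982, 0.189, -0.0, 0.0]
contact_force: [-0.1, -0.4, -3.9]
opening: 0.309
finger_force: 60.6
```

Call:
send_rows(
  series=[
    [[0,0,0.3,0,0,0,-1],[0,0,0.2,0,0,0,-1],[0,0,0,0,0,0,-1]],
  ],
)

```text
time: 14.28
eef_pos: [0.4584, 0.0558, 0.1112]
tcp_rot: [0.982, 0.189, 0.0, 0.0]
contact_force: [1.4, -1.2, -4.5]
opening: 0.307
finger_force: 60.4
```

No contact at cheek height, so the tongue may already be in the slot. I continue toward home (TCP about 0.104).

Call:
send_rows(
  series=[
    [[0,0,0.3,0,0,0,-1],[0,0,0.3,0,0,0,-1],[0,0,0.2,0,0,0,-1],[0,0,0,0,0,0,-1],[0,0,0,0,0,0,-1]],
  ],
)

```text
time: 14.9
eef_pos: [0.4585, 0.056, 0.1036]
tcp_rot: [0.982, 0.189, 0.0, 0.0]
contact_force: [-1.0, -1.4, -0.2]
opening: 0.311
finger_force: 61.0
```

```bash
python3 - <<'E'
from h import *
go([.458,.056,.104])
S=cam('scene')
cv2.imwrite('pics/m6.png',cv2.resize(S['img'][145:225,290:380],(675,600),interpolation=cv2.INTER_NEAREST)[...,::-1])
E
```

```text
t 14.9 tcp [0.4585 0.056  0.1036] axes [0.929 0.371 0.   ] [ 0. -0. -1.] d cm [-0.05 -0.02 -0.04] F [-1.  -1.4 -0.2] open 0.311 61.0 q6 [-0.1   1.09]
```

View pics/m6.png

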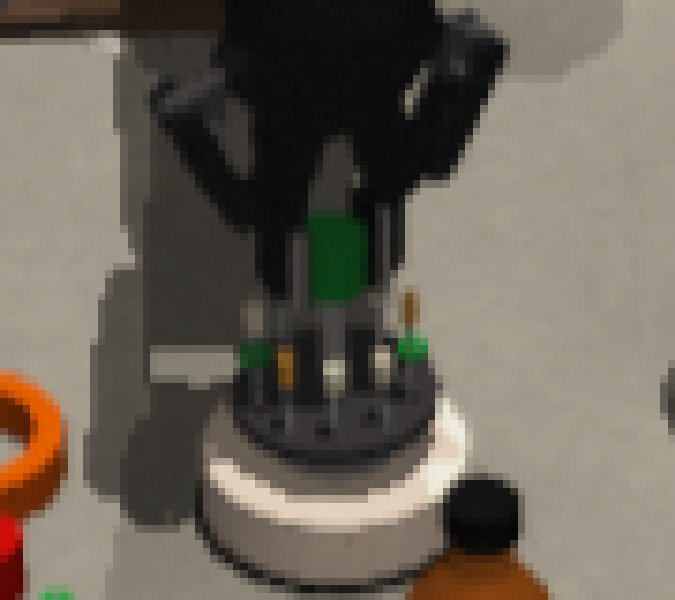

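The disc is down near the collar: its top is at crop y ≈ 390, pixel 196.5, and about 196.1 is expected at home. The hand no longer carries the weight. I press 2 mm to confirm.

Call:
send_rows(
  series=[
    [[0,0,0.2,0,0,0,-1],[0,0,0.1,0,0,0,-1],[0,0,0,0,0,0,-1]],
  ],
)

```text
time: 15.32
eef_pos: [0.4595, 0.0563, 0.1036]
tcp_rot: [0.982, 0.189, 0.0, -0.0]
contact_force: [-6.7, 0.9, 15.1]
opening: 0.309
finger_force: 62.3
```

It is firm at TCP 0.1036, so the tip is at about 16 mm: home. I relieve the press, let go and withdraw.

Call:
send_rows(
  series=[
    [[0,0,-0.3,0,0,0,-1],[0,0,0,0,0,0,-0.2],[0,0,0,0,0,0,0.3],[0,0,0,0,0,0,0.8],[0,0,0,0,0,0,1],[0,0,0,0,0,0,1],[0,0,0,0,0,0,1]],
  ],
)

```text
time: 16.2
eef_pos: [0.4583, 0.056, 0.1033]
tcp_rot: [0.982, 0.189, -0.0, -0.0]
contact_force: [-0.3, 0.7, 0.1]
opening: 1.001
finger_force: 0.0
```

Call:
send_rows(
  series=[
    [[0,0,-1,0,0,0,1],[0,0,-3,0,0,0,1],[0,0,-4,0,0,0,1],[0,0,-4,0,0,0,1],[0,0,-3,0,0,0,1],[0,0,0,0,0,0,1],[0,0,0,0,0,0,1]],
  ],
)

```text
time: 17.08
eef_pos: [0.4578, 0.0561, 0.2525]
tcp_rot: [0.982, 0.189, -0.001, -0.0]
contact_force: [0.3, 0.2, -0.3]
opening: 0.998
finger_force: 0.0
```

```bash
python3 - <<'E'
from h import *
go([.458,.056,.104])
S=cam('scene')
for z in(.118,.132,.058): print(z,proj(S,[.458,.056,z]))
print(blobs(S['img'],(40,90,40),(80,255,255)))
cv2.imwrite('pics/m7.png',cv2.resize(S['img'][150:270,290:450],(800,600),interpolation=cv2.INTER_NEAREST)[...,::-1])
E
```

```text
t 17.07 tcp [0.4578 0.0561 0.2525] axes [ 0.929  0.371 -0.001] [-0.001  0.    -1.   ] d cm [ 0.04  0.02 14.85] F [ 0.3  0.2 -0.3] open 0.998 0.0 q6 [-0.1   1.09]
0.118 (np.float64(334.11397809377684), np.float64(178.92737264361438))
0.132 (np.float64(334.09306324460306), np.float64(174.74903604384374))
0.058 (np.float64(334.2007788497019), np.float64(196.26829498813183))
[([189, 167, 11, 12, 101], [194.3, 172.4]), ([329, 173, 10, 12, 99], [333.8, 178.9]), ([80, 236, 26, 14, 279], [92.4, 242.5]), ([305, 251, 22, 30, 528], [315.9, 266.4]), ([208, 306, 27, 19, 346], [220.9, 316.4])]
```

View pics/m7.png

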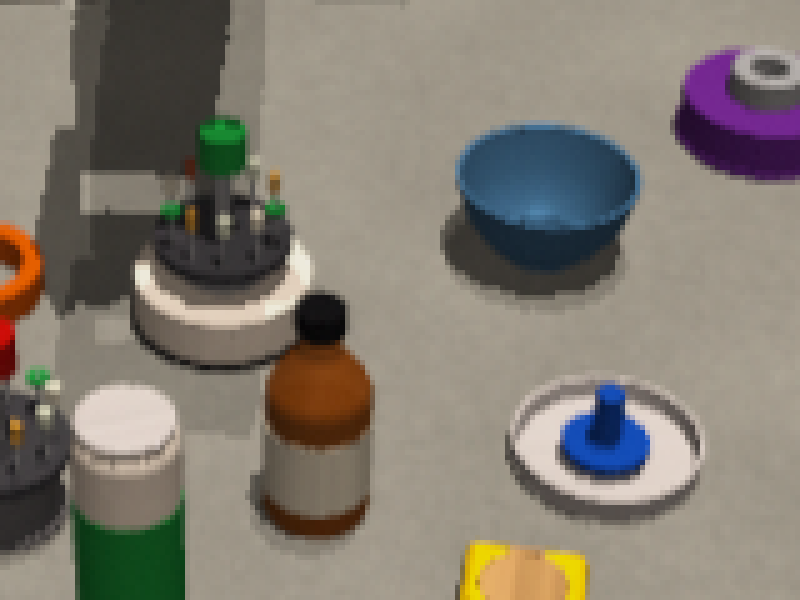

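The knob is at pixel (333.8,178.9), matching the home prediction of (334.1,178.9). The carousel sits level on the drive, and the cap stands in the dish at crop (605,440).

```bash
python3 -c "
from plant import ctrl
print(ctrl.sign_off())"
```

```text
the job is handed in; nothing more can be done
None
```

I handed the job in at about 17 s of robot time: the dust cap is in the dish, and the green-knobbed carousel is fully home on the drive and released, confirmed by camera and a light press; no verdict came back.

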